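Turn the cart wheel until its valve points up

TASK

With the fingertips, gently push the yellow spokes of the wheel on the leaning pegboard, one spoke after another, to turn the wheel until its red-capped valve is at the lowest point of the rim and the stem points straight up the slope to the hub. Do not push on the valve itself, do not grip, lift or shift anything, and leave the wheel standing still there with your fingers clear.

Things in the scene. Friction and masses are not known exactly. Their poses are not given: they have to be found in the camera images.
- rack: Fixed: upturned orange crate (300 x 400 mm, 240 mm high) with a brown pegboard leaning on it at 40 degrees above level. Origin on the table straight below the wheel's hub; z up; x is the level direction in which the board rises (uphill), so its face looks to -x and up; y runs level across. The crate stands at x = 176 to 476 mm. A key ring and a blue clothes peg hang at the upper corners.
- hub (a point): Centre of the wheel, on its axle in its mid-plane, 162 mm above the table. The axle is square to the board: it points up and 40 degrees off vertical, towards the rack's -x side. Wheel: black tyre 300 mm outside diameter, 34 mm thick; aluminium rim of inner radius 105 mm; hub radius 22 mm, 44 mm long; five yellow spokes 72 degrees apart.
- wheel (a joint): Wheel angle in rad, counter-clockwise positive looking at the face of the board. 0 (or a whole turn, 6.283) means that the valve is at the lowest point of the rim and its stem points straight uphill. It turns both ways for more than a turn, with a steady drag of about 0.12 N m, and stays where it is left.
- valve_mid (a point): Point on the valve stem 100 mm from the axle; the stem (9 mm thick) sticks out of the rim towards the hub, ending in a red cap 77 mm from the axle. It lies midway between spokes 2 and 3.
- mark (a point): Fixed point 100 mm straight downhill from the hub, in the wheel's mid-plane: where valve_mid is when the stem points straight up.
- tin: Loose round aluminium tin with a pressed lid, 84 mm across, 52 mm high; origin under its centre.
- tumbler: Loose green glass tumbler, 72 mm across, 100 mm high; origin under its centre.
- torch: Loose white plastic torch standing on its head, 54 mm across at the foot, 125 mm high; origin under its centre.
- spanner: Loose steel spanner lying on top of the crate.
- patch_box: Loose flat green box 100 x 65 x 28 mm lying on top of the crate; origin under its centre.
- board (a point): Point on the pegboard's front face behind the hub, 40 mm behind the wheel's mid-plane. The panel is 420 x 420 mm, 12 mm thick, and reaches 230 mm uphill and 190 mm downhill of this point.
- bracket (a point): Outer face of the fixed steel bracket on the axle, 32 mm in front of the wheel's mid-plane; boss radius 24 mm. Three flat arms, 10 mm wide, run from it to 174 mm from the axle at 12 (uphill), 4 and 8 o'clock, 25 to 30 mm in front of the mid-plane, with legs (12 mm thick) down to the board 170 mm out. They do not turn; a finger among the spokes cannot pass them, so one push is not enough.
- spoke0 (a point): Point on the middle of yellow spoke 0, 70 mm from the axle. The spoke is 12 mm wide, 16 mm thick (8 mm either side of the mid-plane) and runs from the hub to 108 mm from the axle. At wheel angle 0 it points 0 degrees counter-clockwise from uphill, seen from the front. Turns with the wheel.
- spoke1 (a point): Point on the middle of yellow spoke 1, 70 mm from the axle. The spoke is 12 mm wide, 16 mm thick (8 mm either side of the mid-plane) and runs from the hub to 108 mm from the axle. At wheel angle 0 it points 72 degrees counter-clockwise from uphill, seen from the front. Turns with the wheel.
- spoke2 (a point): Point on the middle of yellow spoke 2, 70 mm from the axle. The spoke is 12 mm wide, 16 mm thick (8 mm either side of the mid-plane) and runs from the hub to 108 mm from the axle. At wheel angle 0 it points 144 degrees counter-clockwise from uphill, seen from the front. Turns with the wheel.
- spoke3 (a point): Point on the middle of yellow spoke 3, 70 mm from the axle. The spoke is 12 mm wide, 16 mm thick (8 mm either side of the mid-plane) and runs from the hub to 108 mm from the axle. At wheel angle 0 it points 216 degrees counter-clockwise from uphill, seen from the front. Turns with the wheel.
- spoke4 (a point): Point on the middle of yellow spoke 4, 70 mm from the axle. The spoke is 12 mm wide, 16 mm thick (8 mm either side of the mid-plane) and runs from the hub to 108 mm from the axle. At wheel angle 0 it points 288 degrees counter-clockwise from uphill, seen from the front. Turns with the wheel.

How it is judged:
By the outcome, as a careful person would: the job done as asked, in the order asked, and still so for the second after the job is handed in, with the robot touching nothing.
It also fails if it takes over 64 s, if anything falls off the work surface, if the arm or the gripper's body presses on something with over 40 N, if the wrist force passes 120 N, or if a joint passes its speed limit or range.

ROBOT

A 6-joint arm with a two-finger parallel gripper is mounted at the origin on the work surface. World frame = base frame: x ahead of the robot, y to its left, z up, the work surface at z = 0. Lengths are in mm, angles in rad, forces in N, time in s.
With the tool pointing down it reaches from about 275 to 1000 mm from the base axis. Payload 8.4 kg.
Tool frame: the origin (TCP) lies midway between the tips of the shut fingers; the grasp point (between the pads) lies 19 mm behind it; z points along the fingers, y is the line along which they close (so a half turn about z gives the same grasp; the last joint's range is limited). The gripper opens to 85 mm and grips with 20 to 120 N. Pads are 22 mm wide; open, the fingers measure 114 mm over their backs; the gripper's body (76 mm by 85 mm) begins 54 mm behind the grasp point. The pads swing forward as they close: fully open they stand 13 mm farther back than shut.
Start: joints at [-1.335, 0.353, 1.633, -0, 1.155, -0.002], TCP at [147.227, -607.414, 231.281] pointing down, gripper open.
Joint ranges: [-2.63, 2.63], [-0.92, 2.1], [0.06, 2.66], [-1.3, 4.44], [0, 2.69], [-3.02, 3.02]. Speed limits (rad/s): [2.22, 2.22, 2.79, 3.14, 3.14, 3.14].

INTERFACE

Orientations are given as [roll, pitch, yaw] about the fixed x, y, z axes, in that order (R = Rz(yaw) Ry(pitch) Rx(roll)).
In Python, from rig import * gives the robot as it stands.
- The arm moves only by the shell command python3 -m jog 'ROWS' [FORCE]. ROWS is JSON, a list of rows, each an object of numbers: "x", "y", "z": the shift along the tool's x, y, z in cm; "spin": the turn about the tool's z in rad; "grip": the closure, from 0 (fully open) to 1 (shut). In form: [{"x": .., "y": .., "z": .., "spin": .., "grip": ..}, ...]. A call has 1 to 20 rows; each row shifts and turns the commanded pose from where the row before left it, along the tool's axes as they then stand; what a row does not reach is not made up. A row lasts 1/12 s, in which the tool goes at most 41.7 mm and 7.16 degrees, less where a joint would pass 70% of its speed; a pose out of reach is approached as far as the arm can. A call with a gripper value outside its range is refused whole. The fingers move at their own pace and stop on an object; FORCE is the grip in N (left out, the last holds). Time passes only in rows, so rows that do not move let the fingers close. It gives the time, the measured TCP pose, the force, the opening and the grip force at its end, in the units of the state.
- sense(): the state, without advancing time (a new reading comes with each control period).
- grab_frame(name): name is "scene" or "top" or "wrist"; returns a dict with "pixels" (384x512x3 uint8, blue, green, red), "camera_matrix" (3x3 intrinsics, pixels), "rvec" (rotation vector, rad) and "tvec" (3), from world to camera coordinates, as OpenCV has them; the wrist camera has in their place "T_tool_cam" (4x4, takes a point from camera to tool coordinates, whose origin is the TCP and whose axes are the flange's). Camera axes: x right, y down, z forward; pixel columns grow to the right and rows downward; lengths in mm; the calibration is good to about 2 mm. A picture is of the moment at which its call begins: read the wrist's pose just before it. There is no depth.
- sign_off(): hands the job in; it is judged then, once.
The state is a dict: "clock": time; "qpos": joint angles; "qvel": joint speeds; "joint_efforts": joint torques, N m; "eef_pos": TCP position; "tcp_rot": TCP orientation; "contact_force": force on the tool from outside, world axes, zero at the start; "wrist_torque": the same for the moment, N m; "opening": opening from 0.0 (shut) to 1.0 (fully open); "grasp_force": force on a finger pad.
Only numpy, scipy, OpenCV 4.12 (cv2) and the standard library are available. Lean on these libraries where they do the work, as an engineer would, in place of code of your own. Each camera call takes 0.05 s, during which the arm holds its last target. There are 200 camera calls.

## Working session

There is one attempt and no reset: what is moved stays moved. The work goes in short steps, Python scripts to look and compute and a shell command to move; the robot and the scene stay as the last step left them, time stands still between calls to the robot, and variables do not carry over. Pictures are saved under pics/ and viewed, at most 10 in all, crops included, and the job is handed in when it is done.

```bash
mkdir -p pics; ls; python3 - <<'E'
from rig import *
import cv2, numpy as np
s=sense(); print(s['clock'],s['eef_pos'],s['tcp_rot'])
a=grab_frame("scene"); b=grab_frame("top")
for n,f in (("scene",a),("top",b)):
    cv2.imwrite(f"pics/{n}0.png",f["pixels"]); np.savez(f"{n}0.npz",**f)
    R=cv2.Rodrigues(np.array(f["rvec"]))[0]; print(n,-R.T@np.array(f["tvec"]).ravel(),R[2],np.array(f["camera_matrix"])[0])
E
```

```text
pics
0.0 [ 147.11286557 -606.95197994  230.55983136] [-3.14019514e+00 -1.30015276e-05  2.37761140e-01]
scene [1142.82220354  360.16688529  889.94811464] [-0.6107401  -0.3382174  -0.71596475] [353.83937197   0.         254.3316557 ]
top [ 397.08068673   39.6115074  1040.41738407] [ 0.15665319  0.01500545 -0.98753968] [366.31339255   0.         260.2507934 ]
```

View pics/scene0.png

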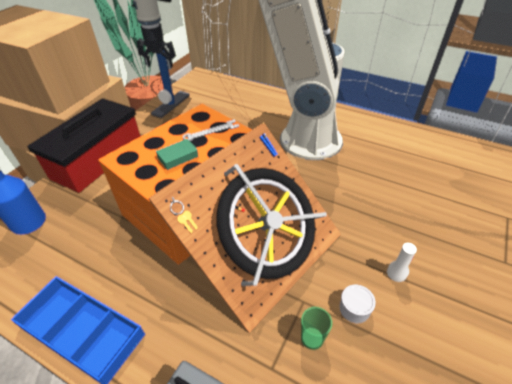

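View pics/top0.png

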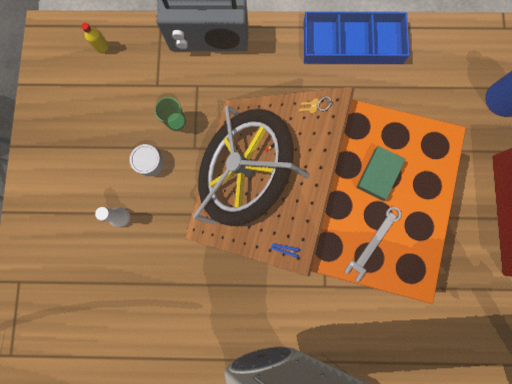

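Scene view: the wheel's boss is at about (274,219) and the 12 o'clock arm runs up-left. Top view: the boss is at (234,161), uphill is to image right, panel corners are at about (353,87), (310,274) and (188,237), and a red cap shows near (268,150).

```bash
cat > h.py <<'E'
import cv2, numpy as np
def load(n): return dict(np.load(n))
def cam(f):
    R=cv2.Rodrigues(np.array(f["rvec"],float))[0]; t=np.array(f["tvec"],float).ravel(); K=np.array(f["camera_matrix"],float); return K,R,t
def ray(f,p):
    K,R,t=cam(f); d=R.T@np.linalg.inv(K)@np.array([*p,1.]); return -R.T@t,d
def onz(f,p,z):
    o,d=ray(f,p); return o+d*(z-o[2])/d[2]
def proj(f,P):
    K,R,t=cam(f); return cv2.projectPoints(np.array(P,float).reshape(-1,1,3),np.array(f["rvec"],float),t,K,None)[0].reshape(-1,2)
def frame(H,yaw):
    """columns: right(level, as seen from front), up-slope u, outward normal n"""
    x=np.array([np.cos(yaw),np.sin(yaw),0]); z=np.array([0,0,1.])
    c,s=np.cos(np.radians(40)),np.sin(np.radians(40))
    u=c*x+s*z; n=-s*x+c*z; return np.c_[np.cross(u,n),u,n]
E
python3 - <<'E'
from h import *
s=load("scene0.npz"); t=load("top0.npz")
o1,d1=ray(s,(274,219)); o2,d2=ray(t,(234,161))
A=np.c_[d1,-d2]; k=np.linalg.lstsq(A,o2-o1,rcond=None)[0]; print("tri",o1+d1*k[0],o2+d2*k[1])
print("z186", onz(s,(274,219),186.5),onz(t,(234,161),186.5))
for p,z in (((353,87),279),((310,274),279),((228,95),9.2),((188,237),9.2)): print(onz(t,p,z))
a,b=onz(t,(353,87),279),onz(t,(310,274),279); e=a-b; print(np.linalg.norm(e))
# uphill = e rotated
yaw=np.arctan2(*( -e[0]*1, e[1])[:2]); 
up=np.array([e[1],-e[0]]); print("up",up/np.linalg.norm(up),np.arctan2(up[1],up[0]))
for f,n in ((s,"s"),(t,"t")):
    hsv=cv2.cvtColor(f["pixels"],cv2.COLOR_BGR2HSV); m=((hsv[...,0]<6)|(hsv[...,0]>174))&(hsv[...,1]>130)&(hsv[...,2]>80)
    N,l,st,c=cv2.connectedComponentsWithStats(m.astype(np.uint8)); print(n,[(c[i].round(1),st[i,4]) for i in range(1,N)][:15])
E
```

```text
tri [599.257937   116.08194395 187.10446047] [599.13444314 116.36725976 187.10088294]
z186 [598.79046018 115.87202572 186.5       ] [599.27672406 116.42130913 186.5       ]
[ 747.06078417 -148.84502566  279.        ]
[344.66050102 -52.35181992 279.        ]
[842.24094766 155.63324908   9.2       ]
[421.6408239  255.41627372   9.2       ]
413.80783780262493
up [-0.23318361 -0.97243272] -1.806146593557236
s [(array([ 89.5, 159.2]), np.int32(2238)), (array([242.5, 209.5]), np.int32(4))]
t [(array([85.1, 26.8]), np.int32(57)), (array([266., 149.]), np.int32(9)), (array([504.2, 205.7]), np.int32(1736))]
```

```bash
cat >> h.py <<'E'
YAW=-1.806
F=frame(None,YAW); B=np.array([599,116.1,186.8]); HUB=B-32*F[:,2]
def onplane(f,p,h=0):
    o,d=ray(f,p); q=HUB+h*F[:,2]; n=F[:,2]; P=o+d*((q-o)@n)/(d@n); return F.T@(P-HUB)
def ang(q): # ccw from uphill, deg
    return np.degrees(np.arctan2(-q[0],q[1]))%360
def warp(f,h=8,N=480,S=300.):
    k=S/N; pts=np.float32([[0,0],[N,0],[N,N],[0,N]])
    W=[HUB+F@np.array([(u-N/2)*k,(N/2-v)*k,h]) for u,v in pts]
    return cv2.warpPerspective(f["pixels"],cv2.getPerspectiveTransform(np.float32(proj(f,W)),pts),(N,N))
def spokes(f,h=8):
    im=warp(f,h); hsv=cv2.cvtColor(im,cv2.COLOR_BGR2HSV)
    m=(hsv[...,0]>20)&(hsv[...,0]<34)&(hsv[...,1]>130)&(hsv[...,2]>90)
    v,u=np.nonzero(m); x=(u-240)*.625; y=(240-v)*.625; r=np.hypot(x,y); k=(r>35)&(r<100)
    a=np.degrees(np.arctan2(-x,y))[k]; w=r[k]
    # circular mean of 5*angle
    ph=np.angle(np.sum(w*np.exp(5j*np.radians(a))))/5; return np.degrees(ph)%72,k.sum(),im
E
python3 - <<'E'
from h import *
s=load("scene0.npz"); t=load("top0.npz"); print(HUB, F)
ims=[]
for f,p in ((s,(242.5,209.5)),(t,(266,149))):
    q=onplane(f,p,0); a,k,im=spokes(f); ims.append(im); print(q,np.hypot(*q[:2]),ang(q),"spokes",a,k)
cv2.imwrite("pics/w0.png",cv2.resize(np.hstack(ims),(800,400)))
E
```

```text
[594.2065311   96.09713048 162.28657782] [[-0.9724669  -0.17851981  0.1497959 ]
 [ 0.23304106 -0.74495286  0.62508967]
 [ 0.          0.64278761  0.76604444]]
[-4.14830965e+01  6.75447877e+01  9.94481752e-14] 79.26629572518833 31.556452490067567 spokes 69.19056645439434 12401
[-4.35683045e+01  6.13011214e+01 -2.38343080e-14] 75.20654658629614 35.40240021637022 spokes 67.69062940780128 13216
```

View pics/w0.png

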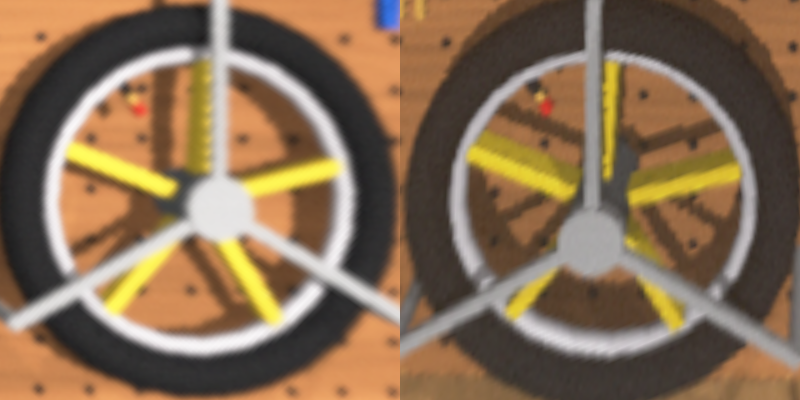

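```bash
cat >> h.py <<'E'
from rig import *
UH=np.array([np.cos(YAW),np.sin(YAW),0])
def tcp(phi,r,lift=0):
    p=np.radians(phi); M=HUB+F@np.array([-r*np.sin(p),r*np.cos(p),0])
    return M-50*UH+np.array([0,0,-26+lift])
def delta(phi,r,lift=0,T=None):
    s=sense(); R=cv2.Rodrigues(np.zeros(3))[0]
    from scipy.spatial.transform import Rotation as Ro
    R=Ro.from_euler('xyz',s['tcp_rot']).as_matrix()
    d=tcp(phi,r,lift)-(np.array(s['eef_pos']) if T is None else T); return (R.T@d/10).round(2)
E
python3 -m jog '[{"z":-4,"spin":0.118},{"z":-4,"spin":0.118},{"z":-4,"spin":0.118},{"z":-4,"spin":0.118},{"z":-3},{},{}]'
python3 - <<'E'
from h import *
print(tcp(48.5,63,150),delta(48.5,63,150)); s=sense(); print(s['tcp_rot'],s['eef_pos'])
E
```

```text
[644.29134604 102.62651292 313.11978711] [ 65.03 -57.26  -8.18]
[-3.14037229e+00 -2.18971526e-05  2.37786207e-01] [ 147.13103629 -606.99713296  230.65265482]schema error: expected keys x, y, z, spin, grip
```

```bash

python3 -m jog '[{"x":0,"y":0,"z":-4,"spin":0.118,"grip":0},{"x":0,"y":0,"z":-4,"spin":0.118,"grip":0},{"x":0,"y":0,"z":-4,"spin":0.118,"grip":0},{"x":0,"y":0,"z":-4,"spin":0.118,"grip":0},{"x":0,"y":0,"z":-3,"spin":0,"grip":0},{"x":0,"y":0,"z":0,"spin":0,"grip":0},{"x":0,"y":0,"z":0,"spin":0,"grip":0}]'
python3 - <<'E'
from h import *
print(delta(48.5,63,200)); s=sense(); print(s['clock'],s['tcp_rot'],s['eef_pos'])
E
```

```text
clock: 0.68
eef_pos: [147.4, -608.0, 423.1]
tcp_rot: [3.138, -0.002, -0.234]
contact_force: [-0.2, -0.1, -1.3]
opening: 0.998
grasp_force: 0.0
[ 31.87 -80.66   5.8 ]
0.6833 [ 3.13848943e+00 -1.58763030e-03 -2.33787853e-01] [ 147.38443885 -607.99265979  423.12931286]
```

```bash

python3 -m jog '[{"x":1.33,"y":-3.36,"z":0,"spin":0,"grip":0},{"x":1.33,"y":-3.36,"z":0,"spin":0,"grip":0},{"x":1.33,"y":-3.36,"z":0,"spin":0,"grip":0},{"x":1.33,"y":-3.36,"z":0,"spin":0,"grip":0},{"x":1.33,"y":-3.36,"z":0,"spin":0,"grip":0},{"x":1.33,"y":-3.36,"z":0,"spin":0,"grip":0},{"x":1.33,"y":-3.36,"z":0,"spin":0,"grip":0},{"x":1.33,"y":-3.36,"z":0,"spin":0,"grip":0},{"x":1.33,"y":-3.36,"z":0,"spin":0,"grip":0},{"x":1.33,"y":-3.36,"z":0,"spin":0,"grip":0},{"x":1.33,"y":-3.36,"z":0,"spin":0,"grip":0},{"x":1.33,"y":-3.36,"z":0,"spin":0,"grip":0}]'
python3 -m jog '[{"x":1.33,"y":-3.36,"z":0,"spin":0,"grip":0},{"x":1.33,"y":-3.36,"z":0,"spin":0,"grip":0},{"x":1.33,"y":-3.36,"z":0,"spin":0,"grip":0},{"x":1.33,"y":-3.36,"z":0,"spin":0,"grip":0},{"x":1.33,"y":-3.36,"z":0,"spin":0,"grip":0},{"x":1.33,"y":-3.36,"z":0,"spin":0,"grip":0},{"x":1.33,"y":-3.36,"z":0,"spin":0,"grip":0},{"x":1.33,"y":-3.36,"z":0,"spin":0,"grip":0},{"x":1.33,"y":-3.36,"z":0,"spin":0,"grip":0},{"x":1.33,"y":-3.36,"z":0,"spin":0,"grip":0},{"x":1.33,"y":-3.36,"z":0,"spin":0,"grip":0},{"x":1.33,"y":-3.36,"z":0,"spin":0,"grip":0},{"x":0,"y":0,"z":0,"spin":0,"grip":0},{"x":0,"y":0,"z":0,"spin":0,"grip":0},{"x":0,"y":0,"z":0,"spin":0,"grip":0}]'
python3 - <<'E'
from h import *
print(delta(48.5,63,100)); s=sense(); print(s['clock'],s['tcp_rot'],s['eef_pos'],s['qpos'])
f=grab_frame("scene"); cv2.imwrite("pics/scene1.png",f["pixels"])
E
```

```text
clock: 1.68
eef_pos: [396.1, -250.2, 419.5]
tcp_rot: [-3.141, 0.003, -0.234]
contact_force: [0.5, -0.5, 0.3]
opening: 1.002
grasp_force: 0.0
clock: 2.93
eef_pos: [644.2, 102.7, 419.3]
tcp_rot: [3.14, 0.003, -0.233]
contact_force: [0.8, -0.2, -0.0]
opening: 1.001
grasp_force: 0.0
[ 0.06 -0.02 15.62]
2.9333 [ 3.13995592e+00  2.93792307e-03 -2.33458797e-01] [644.16295708 102.68196334 419.30824087] [ 1.55983708e-01  2.88478772e-01  1.31906064e+00 -3.98950231e-04
  1.53739260e+00  1.96025042e+00]
```

View pics/scene1.png

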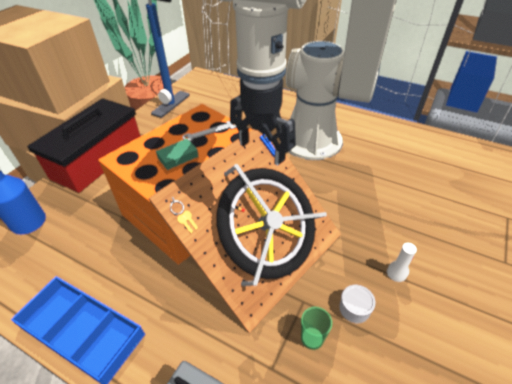

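The scene shows the gripper above the wheel with the fingers aligned along the slope, near (262,130). The path down is clear.

```bash

python3 -m jog '[{"x":0,"y":0,"z":3.5,"spin":0,"grip":0},{"x":0,"y":0,"z":3.5,"spin":0,"grip":0},{"x":0,"y":0,"z":3.5,"spin":0,"grip":0},{"x":0,"y":0,"z":3.5,"spin":0,"grip":0},{"x":0,"y":0,"z":3.5,"spin":0,"grip":0},{"x":0,"y":0,"z":2.6,"spin":0,"grip":0},{"x":0,"y":0,"z":0,"spin":0,"grip":0},{"x":0,"y":0,"z":0,"spin":0,"grip":0},{"x":0,"y":0,"z":0,"spin":0,"grip":0}]'
python3 - <<'E'
from h import *
print(delta(48.5,63,0)); 
w=grab_frame("wrist"); f=grab_frame("scene"); p=f["pixels"][110:310,180:380]
# predicted fingertip & target in scene
tip=sense()['eef_pos']+50*UH+np.array([0,0,13]); print(proj(f,tip)-[180,110], proj(f,tip-100*UH)-[180,110],w["T_tool_cam"])
cv2.imwrite("pics/c2.png",np.hstack([cv2.resize(p,(400,400),interpolation=2),cv2.resize(w["pixels"],(400,300))[:, :].repeat(1,0) if 0 else cv2.copyMakeBorder(cv2.resize(w["pixels"],(400,300)),0,100,0,0,0)]))
E
```

```text
clock: 3.73
eef_pos: [645.7, 102.4, 222.4]
tcp_rot: [-3.141, -0.002, -0.235]
contact_force: [0.9, 0.4, 0.3]
opening: 0.999
grasp_force: 0.0
[-0.15  0.01  5.93]
[[65.9545848  97.07085021]] [[ 97.12153176 117.69796681]] [[ 1.27609995e-03 -9.65783163e-01 -2.59347745e-01  6.54229127e+01]
 [ 9.99999169e-01  1.28007249e-03  1.53563802e-04  4.10481808e-01]
 [ 1.83674581e-04 -2.59347726e-01  9.65783994e-01 -1.42514189e+02]
 [ 0.00000000e+00  0.00000000e+00  0.00000000e+00  1.00000000e+00]]
```

View pics/c2.png

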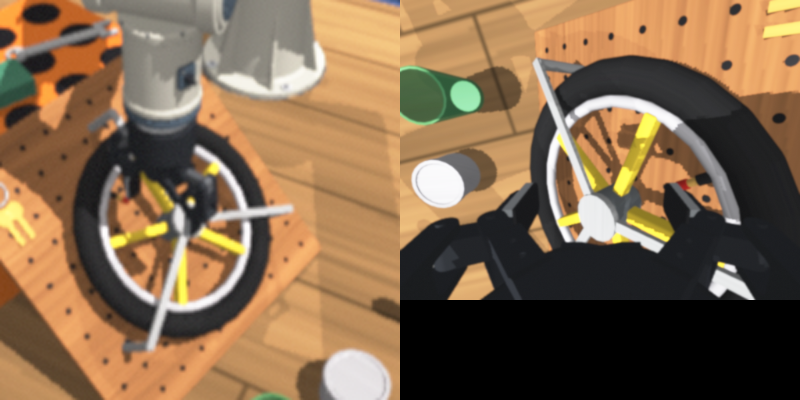

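Scene crop: the uphill finger is over the upper-left spoke gap. Wrist view (right half): finger tip at (672,190), red valve cap just behind it at (683,184), and spoke 3 at (635,155). Next I'll check the tip against predictions.

```bash
cat >> h.py <<'E'
def wristf():
    from scipy.spatial.transform import Rotation as Ro
    s=sense(); w=grab_frame("wrist"); T=np.eye(4); T[:3,:3]=Ro.from_euler('xyz',s['tcp_rot']).as_matrix(); T[:3,3]=s['eef_pos']
    C=np.linalg.inv(T@np.array(w["T_tool_cam"])); w["rvec"]=cv2.Rodrigues(C[:3,:3])[0]; w["tvec"]=C[:3,3]; return w
def redpt(f):
    hsv=cv2.cvtColor(f["pixels"],cv2.COLOR_BGR2HSV); m=((hsv[...,0]<6)|(hsv[...,0]>174))&(hsv[...,1]>130)&(hsv[...,2]>60)
    N,l,st,c=cv2.connectedComponentsWithStats(m.astype(np.uint8)); return [(c[i].round(1),st[i,4],onplane(f,c[i]).round(1),ang(onplane(f,c[i])).round(1)) for i in range(1,N) if st[i,4]>3 and np.hypot(*onplane(f,c[i])[:2])<110]
E
python3 - <<'E'
from h import *
w=wristf(); s=sense(); sc=400/512
tip=s['eef_pos']+50*UH+np.array([0,0,13])
P={"tip":tip,"boss":B,"hubface":HUB+22*F[:,2]}
for a in (0,120,240): P["arm%d"%a]=HUB+F@np.array([-174*np.sin(np.radians(a)),174*np.cos(np.radians(a)),28])
for k,v in P.items(): print(k,(proj(w,v)[0]*sc+[400,0]).round(0))
print(redpt(w)); a,k,im=spokes(w); print(a,k)
cv2.imwrite("pics/w3.png",im)
E
```

```text
tip [673. 195.]
boss [598. 218.]
hubface [605. 213.]
arm0 [886. 350.]
arm120 [539.  61.]
arm240 [554. 287.]
[(array([362.6, 236.7]), np.int32(105), array([-42.6,  66.4,  -0. ]), np.float64(32.7))]
67.36542687584405 7695
```

View pics/w3.png

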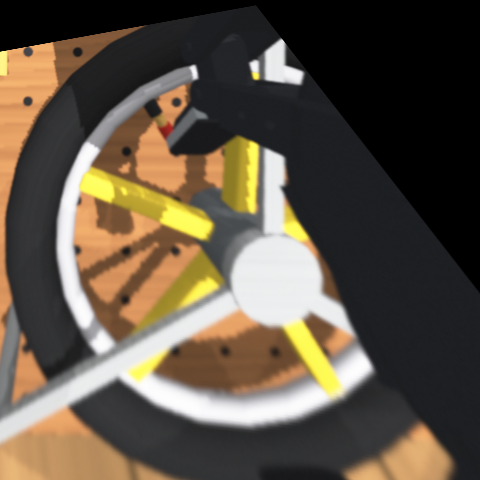

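The rectified wrist view agrees with the estimate: cap at (166,130), i.e. 32.7° and 79 mm out. The gap between the cap and spoke 3 is free, so I descend into it.

```bash

python3 -m jog '[{"x":-0.15,"y":0,"z":2,"spin":0,"grip":0},{"x":0,"y":0,"z":1.3,"spin":0,"grip":0},{"x":0,"y":0,"z":1.3,"spin":0,"grip":0},{"x":0,"y":0,"z":1.3,"spin":0,"grip":0},{"x":0,"y":0,"z":0,"spin":0,"grip":0},{"x":0,"y":0,"z":0,"spin":0,"grip":0},{"x":0,"y":0,"z":0,"spin":0,"grip":0}]'
python3 - <<'E'
from h import *
T=tcp(48.5,63); print(delta(48.5,63))
for p in range(52,116,4):
    N=tcp(p,63); print(p,delta(p,63,T=T)); T=N
w=wristf(); print(redpt(w),spokes(w)[:2])
E
```

```text
clock: 4.47
eef_pos: [643.7, 103.3, 161.6]
tcp_rot: [-3.141, -0.0, -0.234]
contact_force: [-0.2, -0.4, 0.8]
opening: 1.0
grasp_force: 0.0
[ 0.07  0.05 -0.15]
52 [ 0.25 -0.23  0.19]
56 [ 0.26 -0.27  0.23]
60 [ 0.23 -0.29  0.24]
64 [ 0.21 -0.3   0.25]
68 [ 0.18 -0.31  0.26]
72 [ 0.15 -0.32  0.27]
76 [ 0.12 -0.32  0.27]
80 [ 0.09 -0.33  0.28]
84 [ 0.06 -0.33  0.28]
88 [ 0.03 -0.34  0.28]
92 [ 0.   -0.34  0.28]
96 [-0.03 -0.34  0.28]
100 [-0.06 -0.33  0.28]
104 [-0.09 -0.33  0.28]
108 [-0.12 -0.32  0.27]
112 [-0.15 -0.32  0.27]
[(array([422.6, 282.7]), np.int32(49), array([-47. ,  67.5,   0. ]), np.float64(34.8))] (np.float64(65.66119564523754), np.int64(5408))
```

```bash

python3 -m jog '[{"x":0.25,"y":-0.23,"z":0.19,"spin":0,"grip":0},{"x":0.26,"y":-0.27,"z":0.23,"spin":0,"grip":0},{"x":0.23,"y":-0.29,"z":0.24,"spin":0,"grip":0},{"x":0.21,"y":-0.3,"z":0.25,"spin":0,"grip":0},{"x":0.18,"y":-0.31,"z":0.26,"spin":0,"grip":0},{"x":0.15,"y":-0.32,"z":0.27,"spin":0,"grip":0},{"x":0.12,"y":-0.32,"z":0.27,"spin":0,"grip":0},{"x":0.09,"y":-0.33,"z":0.28,"spin":0,"grip":0},{"x":0,"y":0,"z":0,"spin":0,"grip":0},{"x":0,"y":0,"z":0,"spin":0,"grip":0}]'
python3 - <<'E'
from h import *
print(delta(80,63)); w=wristf(); print(redpt(w),spokes(w)[:2])
E
```

```text
clock: 5.35
eef_pos: [664.0, 123.4, 141.3]
tcp_rot: [-3.141, -0.001, -0.234]
contact_force: [-0.2, -0.5, 0.4]
opening: 0.998
grasp_force: 0.0
[ 0.06  0.12 -0.2 ]
[(array([419.9, 261.2]), np.int32(563), array([-71.1,  33.5,   0. ]), np.float64(64.8))] (np.float64(26.489298403547426), np.int64(6899))
```

```bash

python3 -m jog '[{"x":0.06,"y":-0.33,"z":0.28,"spin":0,"grip":0},{"x":0.03,"y":-0.34,"z":0.28,"spin":0,"grip":0},{"x":0,"y":-0.34,"z":0.28,"spin":0,"grip":0},{"x":-0.03,"y":-0.34,"z":0.28,"spin":0,"grip":0},{"x":-0.06,"y":-0.33,"z":0.28,"spin":0,"grip":0},{"x":-0.09,"y":-0.33,"z":0.28,"spin":0,"grip":0},{"x":-0.12,"y":-0.2,"z":0.17,"spin":0,"grip":0},{"x":0,"y":0,"z":0,"spin":0,"grip":0},{"x":0,"y":0,"z":0,"spin":0,"grip":0}]'
python3 - <<'E'
from h import *
print(delta(108,63)); w=wristf(); print(redpt(w),spokes(w)[:2])
w=grab_frame("top"); print(redpt(w),spokes(w)[:2])
E
```

```text
clock: 6.15
eef_pos: [666.5, 145.4, 122.7]
tcp_rot: [-3.141, 0.0, -0.234]
contact_force: [-0.3, -0.2, 0.6]
opening: 1.003
grasp_force: 0.0
[ 0.11 -0.01 -0.11]
[(array([398.3, 230.1]), np.int32(498), array([-79.9,  -5. ,   0. ]), np.float64(93.6))] (np.float64(52.294937107848654), np.int64(2317))
[] (np.float64(52.80746450378794), np.int64(3224))
```

```bash

python3 -m jog '[{"x":0,"y":0.3,"z":-0.25,"spin":0,"grip":0},{"x":0,"y":0.2,"z":-1,"spin":0,"grip":0},{"x":0,"y":0,"z":-3,"spin":0,"grip":0},{"x":0,"y":0,"z":-3,"spin":0,"grip":0},{"x":0,"y":0,"z":0,"spin":0,"grip":0},{"x":0,"y":0,"z":0,"spin":0,"grip":0}]'
python3 - <<'E'
from h import *
print(delta(33,63,60),delta(33,63))
w=wristf(); print(redpt(w),spokes(w)[:2])
E
```

```text
clock: 6.75
eef_pos: [666.9, 140.0, 198.7]
tcp_rot: [-3.139, -0.005, -0.235]
contact_force: [-0.0, -0.5, -1.1]
opening: 1.003
grasp_force: 0.0
[-2.6   5.   -3.18] [-2.63  5.01  2.82]
[(array([335.1, 190.1]), np.int32(156), array([-80.1,  -5.3,  -0. ]), np.float64(93.8))] (np.float64(54.12342061942858), np.int64(6996))
```

```bash

python3 -m jog '[{"x":-0.2,"y":0.5,"z":-1.2,"spin":0,"grip":0},{"x":-0.8,"y":1.5,"z":-1,"spin":0,"grip":0},{"x":-0.8,"y":1.5,"z":-1,"spin":0,"grip":0},{"x":-0.8,"y":1.5,"z":0,"spin":0,"grip":0},{"x":0,"y":0,"z":0,"spin":0,"grip":0},{"x":0,"y":0,"z":0,"spin":0,"grip":0},{"x":0,"y":0,"z":1.5,"spin":0,"grip":0},{"x":0,"y":0,"z":1.5,"spin":0,"grip":0},{"x":0,"y":0,"z":1,"spin":0,"grip":0},{"x":0,"y":0,"z":1,"spin":0,"grip":0},{"x":0,"y":0,"z":0.9,"spin":0,"grip":0},{"x":0,"y":0,"z":0,"spin":0,"grip":0},{"x":0,"y":0,"z":0,"spin":0,"grip":0}]'
python3 - <<'E'
from h import *
print(delta(33,63)); T=tcp(33,63)
for p in (36,40,44,48): N=tcp(p,63); print(p,delta(p,63,T=T)); T=N
w=wristf(); print(redpt(w),spokes(w)[:2])
E
```

```text
clock: 7.88
eef_pos: [628.3, 97.5, 167.8]
tcp_rot: [3.141, 0.001, -0.234]
contact_force: [-0.4, 0.1, -0.7]
opening: 1.003
grasp_force: 0.0
[ 0.15 -0.03 -0.24]
36 [ 0.27 -0.14  0.12]
40 [ 0.35 -0.21  0.17]
44 [ 0.33 -0.23  0.19]
48 [ 0.31 -0.24  0.2 ]
[(array([264.1, 154.8]), np.int32(243), array([-80.6,  -6.4,  -0. ]), np.float64(94.5))] (np.float64(54.12330891648869), np.int64(8572))
```

```bash

python3 -m jog '[{"x":0.35,"y":-0.14,"z":-0.1,"spin":0,"grip":0},{"x":0.35,"y":-0.21,"z":0.17,"spin":0,"grip":0},{"x":0.33,"y":-0.23,"z":0.19,"spin":0,"grip":0},{"x":0.31,"y":-0.24,"z":0.2,"spin":0,"grip":0},{"x":0.28,"y":-0.26,"z":0.21,"spin":0,"grip":0},{"x":0.26,"y":-0.27,"z":0.23,"spin":0,"grip":0},{"x":0.23,"y":-0.29,"z":0.24,"spin":0,"grip":0},{"x":0.21,"y":-0.3,"z":0.25,"spin":0,"grip":0},{"x":0.18,"y":-0.31,"z":0.26,"spin":0,"grip":0},{"x":0.15,"y":-0.32,"z":0.27,"spin":0,"grip":0},{"x":0.12,"y":-0.32,"z":0.27,"spin":0,"grip":0},{"x":0.09,"y":-0.33,"z":0.28,"spin":0,"grip":0},{"x":0,"y":0,"z":0,"spin":0,"grip":0},{"x":0,"y":0,"z":0,"spin":0,"grip":0}]'
python3 - <<'E'
from h import *
print(delta(80,63))
w=wristf(); print(redpt(w),spokes(w)[:2])
E
```

```text
clock: 9.1
eef_pos: [664.1, 122.5, 143.5]
tcp_rot: [-3.141, -0.001, -0.234]
contact_force: [-0.5, 0.2, 0.3]
opening: 1.0
grasp_force: 0.0
[0.02 0.03 0.02]
[(array([251.5, 231.8]), np.int32(98), array([-58.3, -59. ,  -0. ]), np.float64(135.3))] (np.float64(25.067068805037056), np.int64(6912))
```

```bash

python3 -m jog '[{"x":0.06,"y":-0.33,"z":0.28,"spin":0,"grip":0},{"x":0.03,"y":-0.34,"z":0.28,"spin":0,"grip":0},{"x":0,"y":-0.34,"z":0.28,"spin":0,"grip":0},{"x":-0.03,"y":-0.34,"z":0.28,"spin":0,"grip":0},{"x":-0.06,"y":-0.33,"z":0.28,"spin":0,"grip":0},{"x":-0.09,"y":-0.2,"z":0.17,"spin":0,"grip":0},{"x":0,"y":0,"z":0,"spin":0,"grip":0},{"x":0,"y":0,"z":0,"spin":0,"grip":0},{"x":0,"y":0.3,"z":-0.25,"spin":0,"grip":0},{"x":0,"y":0.2,"z":-1,"spin":0,"grip":0},{"x":0,"y":0,"z":-3,"spin":0,"grip":0},{"x":0,"y":0,"z":-3,"spin":0,"grip":0},{"x":0,"y":0,"z":0,"spin":0,"grip":0},{"x":0,"y":0,"z":0,"spin":0,"grip":0}]'
python3 - <<'E'
from h import *
w=wristf(); print(redpt(w),spokes(w)[:2])
w=grab_frame("top"); print(redpt(w),spokes(w)[:2])
for p in (30,33): print(delta(p,63,60),delta(p,63))
E
```

```text
clock: 10.32
eef_pos: [667.6, 135.7, 203.8]
tcp_rot: [-3.139, -0.005, -0.235]
contact_force: [-0.7, -0.0, -0.8]
opening: 0.999
grasp_force: 0.0
[(array([250.6, 230. ]), np.int32(89), array([-29.3, -80.2,  -0. ]), np.float64(159.9))] (np.float64(48.05125056057206), np.int64(8086))
[] (np.float64(45.82752692195723), np.int64(1019))
[-2.9   4.67 -3.06] [-2.9   4.67  2.94]
[-2.62  4.54 -2.95] [-2.62  4.54  3.05]
```

```bash

python3 -m jog '[{"x":-0.2,"y":0.2,"z":-1.2,"spin":0,"grip":0},{"x":-0.9,"y":1.5,"z":-1,"spin":0,"grip":0},{"x":-0.9,"y":1.5,"z":-0.9,"spin":0,"grip":0},{"x":-0.9,"y":1.5,"z":0,"spin":0,"grip":0},{"x":0,"y":0,"z":0,"spin":0,"grip":0},{"x":0,"y":0,"z":0,"spin":0,"grip":0},{"x":0,"y":0,"z":1.5,"spin":0,"grip":0},{"x":0,"y":0,"z":1.5,"spin":0,"grip":0},{"x":0,"y":0,"z":1,"spin":0,"grip":0},{"x":0,"y":0,"z":1,"spin":0,"grip":0},{"x":0,"y":0,"z":0.9,"spin":0,"grip":0},{"x":0,"y":0,"z":0,"spin":0,"grip":0},{"x":0,"y":0,"z":0,"spin":0,"grip":0}]'
python3 - <<'E'
from h import *
print(delta(30,63))
w=wristf(); print(redpt(w),spokes(w)[:2])
cv2.imwrite("pics/w4.png",w["pixels"])
E
```

```text
clock: 11.5
eef_pos: [626.8, 96.8, 171.9]
tcp_rot: [3.141, 0.001, -0.234]
contact_force: [-0.4, 0.5, 1.8]
opening: 1.002
grasp_force: 0.0
[-0.    0.01  0.06]
[(array([186.8, 209.4]), np.int32(65), array([-28.2, -85.4,  -0. ]), np.float64(161.8))] (np.float64(47.86606348018352), np.int64(8473))
```

View pics/w4.png

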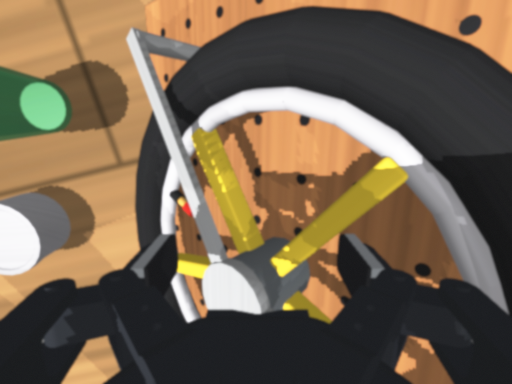

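Wrist view: spoke 1 runs (280,265)–(400,170) with the free finger at (355,255) behind it. The valve is at (182,203), near the 8 o'clock arm. One last push of about 20° is needed.

```bash

python3 -m jog '[{"x":0.37,"y":-0.18,"z":0.15,"spin":0,"grip":0},{"x":0.36,"y":-0.2,"z":0.17,"spin":0,"grip":0},{"x":0.34,"y":-0.21,"z":0.18,"spin":0,"grip":0},{"x":0.31,"y":-0.24,"z":0.2,"spin":0,"grip":0},{"x":0,"y":0,"z":0,"spin":0,"grip":0},{"x":0,"y":0,"z":0,"spin":0,"grip":0}]'
python3 - <<'E'
from h import *
print(delta(46,63))
w=wristf(); print(redpt(w),spokes(w)[:2])
w=grab_frame("scene"); print(redpt(w),spokes(w)[:2])
w=grab_frame("top"); print(redpt(w),spokes(w)[:2])
E
```

```text
clock: 12.05
eef_pos: [643.1, 101.7, 165.5]
tcp_rot: [-3.141, -0.001, -0.234]
contact_force: [0.5, -0.4, -0.0]
opening: 1.003
grasp_force: 0.0
[-0.09  0.04  0.11]
[(array([197.7, 253. ]), np.int32(148), array([ -6.8, -85.9,   0. ]), np.float64(175.5))] (np.float64(62.673068293989985), np.int64(6721))
[(array([283.5, 247.5]), np.int32(4), array([ -8.5, -82.3,  -0. ]), np.float64(174.1))] (np.float64(65.75223720314064), np.int64(8651))
[] (np.float64(68.30981814879205), np.int64(326))
```

```bash

python3 -m jog '[{"x":0.12,"y":-0.1,"z":0.08,"spin":0,"grip":0},{"x":0.1,"y":-0.1,"z":0.08,"spin":0,"grip":0},{"x":0.08,"y":-0.08,"z":0.06,"spin":0,"grip":0},{"x":0,"y":0,"z":0,"spin":0,"grip":0},{"x":0,"y":0,"z":0,"spin":0,"grip":0},{"x":0,"y":0,"z":0,"spin":0,"grip":0}]'
python3 - <<'E'
from h import *
w=wristf(); print(redpt(w),spokes(w)[:2])
w=grab_frame("scene"); print(redpt(w),spokes(w)[:2])
hsv=cv2.cvtColor(w["pixels"],cv2.COLOR_BGR2HSV)
cv2.imwrite("pics/w5.png",np.hstack([spokes(w)[2],cv2.resize(w["pixels"][180:300,200:340],(560,480),interpolation=2)])[:, :].astype(np.uint8)[:, :800])
E
```

```text
clock: 12.7
eef_pos: [645.9, 103.6, 163.2]
tcp_rot: [-3.141, -0.0, -0.234]
contact_force: [-0.3, 1.1, -0.2]
opening: 0.996
grasp_force: 0.2
[(array([200.1, 259.8]), np.int32(148), array([ -3.8, -86.5,  -0. ]), np.float64(177.5))] (np.float64(64.58224213676033), np.int64(5552))
[(array([284.5, 247. ]), np.int32(6), array([ -5.1, -83.3,   0. ]), np.float64(176.5))] (np.float64(67.72943300727754), np.int64(8919))
```

View pics/w5.png

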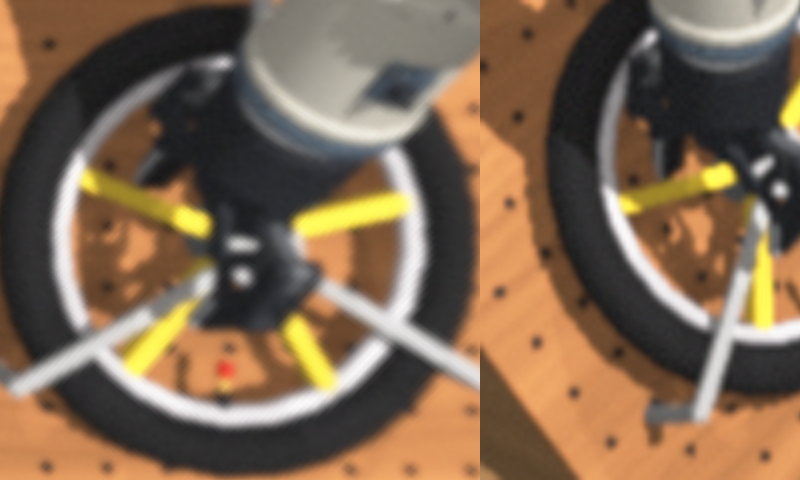

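Rectified scene: cap at (226,370), just left of straight below the hub. The cap radii suggest my hub centre is slightly off, so I fit a circle through the wrist-view cap positions.

```bash
python3 - <<'E'
from h import *
p=np.array([(-42.6,66.4),(-47,67.5),(-71.1,33.5),(-79.9,-5),(-80.1,-5.3),(-80.6,-6.4),(-58.3,-59),(-29.3,-80.2),(-28.2,-85.4),(-6.8,-85.9),(-3.8,-86.5)])
for sel in (slice(None),[0,2,3,4,5,6,9,10]):
    q=p[sel]; A=np.c_[2*q,np.ones(len(q))]; c=np.linalg.lstsq(A,(q**2).sum(1),rcond=None)[0]; r=np.sqrt(c[2]+c[0]**2+c[1]**2); print(c[:2],r, (np.hypot(*(q-c[:2]).T)-r).round(1))
# rim fit in scene: white/grey rim pixels of initial image, ellipse in rectified plane
for n in ("scene0.npz","top0.npz"):
    f=load(n); im=warp(f,0); hsv=cv2.cvtColor(im,cv2.COLOR_BGR2HSV)
    v,u=np.nonzero((hsv[...,2]<75)); x=(u-240)*.625;y=(240-v)*.625; 
    # outer boundary of rim = tyre inner edge: per-angle min radius of dark pixels beyond 95
    a=np.degrees(np.arctan2(-x,y))%360; r=np.hypot(x,y); P=[]
    for k in range(0,360,5):
        m=(a>=k)&(a<k+5)&(r>95)&(r<145)
        if m.sum()>20: rr=np.percentile(r[m],3); P.append((-rr*np.sin(np.radians(k+2.5)),rr*np.cos(np.radians(k+2.5))))
    P=np.array(P); e=cv2.fitEllipseAMS(P.astype(np.float32)); print(n,e,len(P))
E
```

```text
[ 4.80342274 -2.84946148] 85.14502224188034 [-1.2  2.2 -1.  -0.4 -0.2  0.3 -0.7 -0.6  3.8 -1.3 -1.1]
[ 3.26291634 -3.27952579] 83.33226884706276 [ 0.1 -0.4 -0.2  0.1  0.6 -0.3 -0.1  0.2]
scene0.npz ((3.7572808265686035, -2.161092758178711), (240.2691192626953, 242.5949249267578), 75.28851318359375) 70
top0.npz ((-0.8340622186660767, -10.77546501159668), (238.2865447998047, 239.32896423339844), 27.720746994018555) 70
```

```bash

python3 -m jog '[{"x":0.07,"y":-0.08,"z":0.06,"spin":0,"grip":0},{"x":0.07,"y":-0.08,"z":0.06,"spin":0,"grip":0},{"x":0,"y":0,"z":0,"spin":0,"grip":0},{"x":0,"y":0,"z":0,"spin":0,"grip":0},{"x":0,"y":0,"z":0,"spin":0,"grip":0}]'
python3 - <<'E'
from h import *
w=wristf(); print(redpt(w),spokes(w)[:2])
w=grab_frame("scene"); print(redpt(w),spokes(w)[:2])
E
python3 -m jog '[{"x":-0.3,"y":0.1,"z":-0.3,"spin":0,"grip":0},{"x":-0.2,"y":0.1,"z":-1,"spin":0,"grip":0},{"x":0,"y":0,"z":-3,"spin":0,"grip":0},{"x":0,"y":0,"z":-4,"spin":0,"grip":0},{"x":0,"y":0,"z":-4,"spin":0,"grip":0},{"x":0,"y":0,"z":-4,"spin":0,"grip":0},{"x":0,"y":0,"z":-4,"spin":0,"grip":0},{"x":0,"y":3.5,"z":-2,"spin":0,"grip":0},{"x":0,"y":4,"z":0,"spin":0,"grip":0},{"x":0,"y":4,"z":0,"spin":0,"grip":0},{"x":0,"y":4,"z":0,"spin":0,"grip":0},{"x":0,"y":0,"z":0,"spin":0,"grip":0},{"x":0,"y":0,"z":0,"spin":0,"grip":0},{"x":0,"y":0,"z":0,"spin":0,"grip":0}]'
python3 - <<'E'
from h import *
ims=[]
for n in ("scene","wrist"):
    w=wristf() if n=="wrist" else grab_frame(n); print(n,redpt(w),spokes(w)[:2]); np.savez(n+"6.npz",**{k:w[k] for k in ("pixels","camera_matrix","rvec","tvec")}); ims.append(warp(w,0))
cv2.imwrite("pics/w6.png",cv2.resize(np.hstack(ims),(800,400)))
E
```

```text
clock: 13.22
eef_pos: [647.7, 104.9, 162.0]
tcp_rot: [-3.142, -0.0, -0.234]
contact_force: [-0.6, 0.2, -0.2]
opening: 1.0
grasp_force: 0.2
[(array([201.6, 265.4]), np.int32(140), array([ -0.6, -87. ,   0. ]), np.float64(179.6))] (np.float64(67.44491727336762), np.int64(4875))
[(array([285.2, 246.2]), np.int32(6), array([ -1.9, -83. ,  -0. ]), np.float64(178.7))] (np.float64(69.57668534515797), np.int64(9009))
clock: 14.48
eef_pos: [606.2, -46.6, 386.0]
tcp_rot: [-3.141, -0.001, -0.235]
contact_force: [-0.8, 0.3, -0.6]
opening: 1.003
grasp_force: 0.0
scene [(array([285.4, 246.2]), np.int32(5), array([ -1.4, -83.5,   0. ]), np.float64(179.1))] (np.float64(70.24346969138682), np.int64(12834))
wrist [(array([130.7, 191.8]), np.int32(6), array([  1.4, -98.6,   0. ]), np.float64(180.8))] (np.float64(67.83550784231929), np.int64(16192))
```

View pics/w6.png

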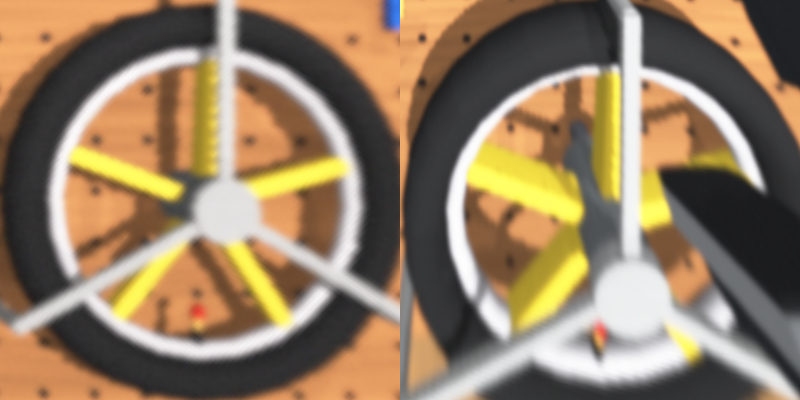

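```bash
python3 - <<'E'
from h import *
for n in ("scene0.npz","scene6.npz","wrist6.npz"):
    f=load(n); im=warp(f,8,960); hsv=cv2.cvtColor(im,cv2.COLOR_BGR2HSV)
    for V in (150,200):
        m=((hsv[...,0]>20)&(hsv[...,0]<34)&(hsv[...,1]>110)&(hsv[...,2]>V)).astype(np.uint8)
        N,l,st,c=cv2.connectedComponentsWithStats(m); out=[]; 
        for i in range(1,N):
            if st[i,4]<1200: continue
            v,u=np.nonzero(l==i); p=np.c_[(u-480)*.3125,(480-v)*.3125].astype(np.float32); r=np.hypot(*p.T); p=p[(r<98)]
            if len(p)<800: continue
            d=cv2.fitLine(p,cv2.DIST_HUBER,0,.01,.01).ravel(); dr=d[:2]*np.sign(d[:2]@d[2:]); off=(-dr[1]*d[2]+dr[0]*d[3])
            a=np.degrees(np.arctan2(-dr[0],dr[1]))%360; out.append((round(a,1),round(off,1),round((a+36)%72-36,1),len(p)))
        print(n,V,out)
E
```

```text
scene0.npz 150 [(np.float32(358.8), np.float32(-1.3), np.float32(-1.2), 6910), (np.float32(69.1), np.float32(0.2), np.float32(-2.9), 12276), (np.float32(281.7), np.float32(3.1), np.float32(-6.3), 10737), (np.float32(213.9), np.float32(-2.6), np.float32(-2.1), 10817), (np.float32(130.7), np.float32(13.2), np.float32(-13.3), 7644)]
scene0.npz 200 [(np.float32(68.5), np.float32(0.3), np.float32(-3.5), 10643), (np.float32(283.5), np.float32(0.1), np.float32(-4.5), 8617), (np.float32(213.6), np.float32(-1.6), np.float32(-2.4), 8884), (np.float32(133.6), np.float32(10.4), np.float32(-10.4), 6675)]
scene6.npz 150 [(np.float32(359.3), np.float32(1.2), np.float32(-0.7), 11715), (np.float32(70.0), np.float32(0.3), np.float32(-2.0), 12529), (np.float32(282.5), np.float32(4.2), np.float32(-5.5), 11990), (np.float32(214.8), np.float32(-2.5), np.float32(-1.2), 10742), (np.float32(132.4), np.float32(12.4), np.float32(-11.6), 8355)]
scene6.npz 200 [(np.float32(359.0), np.float32(-3.6), np.float32(-1.0), 2905), (np.float32(69.6), np.float32(0.3), np.float32(-2.4), 11073), (np.float32(284.2), np.float32(1.4), np.float32(-3.8), 10045), (np.float32(215.0), np.float32(-2.2), np.float32(-1.0), 9090), (np.float32(134.9), np.float32(10.0), np.float32(-9.1), 7576)]
wrist6.npz 150 [(np.float32(1.5), np.float32(-3.1), np.float32(1.5), 13806), (np.float32(12.5), np.float32(47.5), np.float32(12.5), 50475), (np.float32(269.2), np.float32(44.6), np.float32(-18.8), 2248), (np.float32(7.6), np.float32(-35.2), np.float32(7.6), 7110)]
wrist6.npz 200 [(np.float32(359.6), np.float32(-5.5), np.float32(-0.4), 6485), (np.float32(62.1), np.float32(4.2), np.float32(-9.9), 24206), (np.float32(7.4), np.float32(-34.7), np.float32(7.4), 6581), (np.float32(138.8), np.float32(5.1), np.float32(-5.2), 11005)]
```

Left panel: cap at (199,312) almost straight below the hub, reading about 1° short. For a check that doesn't depend on the hub estimate, I'll put the wrist camera in the wheel's x=0 plane. There the boss, the 12 o'clock arm and the valve must line up.

```bash
python3 - <<'E'
from h import *
from scipy.spatial.transform import Rotation as Ro
s=sense(); R=Ro.from_euler('xyz',s['tcp_rot']).as_matrix()
print(R.T@(HUB-110*UH+65.4*F[:,0]+np.array([0,0,180])-s['eef_pos'])/10)
E
```

```text
[-10.98536469 -24.52040505   4.32132527]
```

```bash

python3 -m jog '[{"x":-1.37,"y":-3.06,"z":0,"spin":0,"grip":0},{"x":-1.37,"y":-3.06,"z":0,"spin":0,"grip":0},{"x":-1.37,"y":-3.06,"z":0,"spin":0,"grip":0},{"x":-1.37,"y":-3.06,"z":0,"spin":0,"grip":0},{"x":-1.37,"y":-3.06,"z":0,"spin":0,"grip":0},{"x":-1.37,"y":-3.06,"z":1.3,"spin":0,"grip":0},{"x":-1.37,"y":-3.06,"z":1.5,"spin":0,"grip":0},{"x":-1.37,"y":-3.06,"z":1.5,"spin":0,"grip":0},{"x":0,"y":0,"z":0,"spin":0,"grip":0},{"x":0,"y":0,"z":0,"spin":0,"grip":0},{"x":0,"y":0,"z":0,"spin":0,"grip":0},{"x":0,"y":0,"z":0,"spin":0,"grip":0}]'
python3 - <<'E'
from h import *
w=wristf(); K,R,t=cam(w); print("cam in wheel frame",F.T@(-R.T@t-HUB)); print(redpt(w),spokes(w)[:2])
np.savez("wrist7.npz",**{k:w[k] for k in ("pixels","camera_matrix","rvec","tvec")})
im=warp(w,0,600); cv2.imwrite("pics/w7.png",im)
E
```

```text
clock: 15.58
eef_pos: [556.8, 216.8, 342.7]
tcp_rot: [-3.141, -0.001, -0.234]
contact_force: [0.8, -0.3, -0.1]
opening: 0.999
grasp_force: 0.0
cam in wheel frame [ -0.81066484 124.66032046 317.00272223]
[(array([288. , 121.2]), np.int32(48), array([ -3.3, -86.1,   0. ]), np.float64(177.8))] (np.float64(69.43819687483666), np.int64(10722))
```

View pics/w7.png

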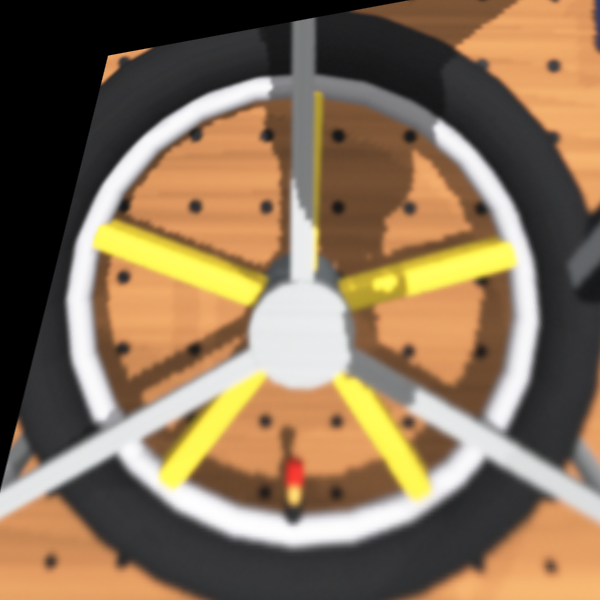

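The in-plane view shows the boss and 12 o'clock arm on x≈302 and the valve at x≈294. The left spoke ends are also higher than the right ones. The wheel is about 2.2° short counter-clockwise, so it needs one small extra push on spoke 1.

```bash

python3 -m jog '[{"x":1.2,"y":1.2,"z":-0.5,"spin":0,"grip":0},{"x":2,"y":1.8,"z":-0.5,"spin":0,"grip":0},{"x":2,"y":1.8,"z":0,"spin":0,"grip":0},{"x":2,"y":1.8,"z":0,"spin":0,"grip":0},{"x":2,"y":1.8,"z":0,"spin":0,"grip":0},{"x":1.5,"y":0.7,"z":0,"spin":0,"grip":0},{"x":0,"y":0,"z":0,"spin":0,"grip":0},{"x":0,"y":0,"z":0,"spin":0,"grip":0},{"x":0,"y":0,"z":0,"spin":0,"grip":0}]'
python3 - <<'E'
from h import *
from scipy.spatial.transform import Rotation as Ro
s=sense(); R=Ro.from_euler('xyz',s['tcp_rot']).as_matrix()
print((R.T@(np.array([647.7,104.9,162.0])-s['eef_pos'])/10).round(2))
E
```

```text
clock: 16.38
eef_pos: [639.2, 103.2, 352.3]
tcp_rot: [-3.141, 0.0, -0.235]
contact_force: [0.0, 0.1, -0.3]
opening: 1.0
grasp_force: 0.0
[ 0.79 -0.36 19.03]
```

```bash

python3 -m jog '[{"x":0,"y":0,"z":3.5,"spin":0,"grip":0},{"x":0,"y":0,"z":3.5,"spin":0,"grip":0},{"x":0,"y":0,"z":3.5,"spin":0,"grip":0},{"x":0,"y":0,"z":3,"spin":0,"grip":0},{"x":0,"y":0,"z":1.5,"spin":0,"grip":0},{"x":0,"y":0,"z":1.2,"spin":0,"grip":0},{"x":0,"y":0,"z":1.2,"spin":0,"grip":0},{"x":0,"y":0,"z":1.2,"spin":0,"grip":0},{"x":0,"y":0,"z":0,"spin":0,"grip":0},{"x":0,"y":0,"z":0,"spin":0,"grip":0},{"x":0,"y":0,"z":0,"spin":0,"grip":0}]'
python3 - <<'E'
from h import *
from scipy.spatial.transform import Rotation as Ro
s=sense(); R=Ro.from_euler('xyz',s['tcp_rot']).as_matrix()
print((R.T@(np.array([647.7,104.9,162.0])-s['eef_pos'])/10).round(2)); w=wristf(); print(redpt(w),spokes(w)[:2])
E
```

```text
clock: 17.3
eef_pos: [640.1, 103.6, 167.1]
tcp_rot: [-3.141, -0.001, -0.234]
contact_force: [0.0, 1.0, -0.8]
opening: 1.001
grasp_force: 0.0
[ 0.71 -0.3   0.51]
[(array([199. , 254.6]), np.int32(139), array([ -0.8, -86.8,  -0. ]), np.float64(179.5))] (np.float64(67.79409482982928), np.int64(6007))
```

```bash

python3 -m jog '[{"x":0.25,"y":-0.05,"z":0.15,"spin":0,"grip":0},{"x":0.2,"y":-0.08,"z":0.12,"spin":0,"grip":0},{"x":0.16,"y":-0.1,"z":0.12,"spin":0,"grip":0},{"x":0.13,"y":-0.1,"z":0.11,"spin":0,"grip":0},{"x":0.12,"y":-0.11,"z":0.1,"spin":0,"grip":0},{"x":0,"y":0,"z":0,"spin":0,"grip":0},{"x":0,"y":0,"z":0,"spin":0,"grip":0},{"x":0,"y":0,"z":0,"spin":0,"grip":0}]'
python3 - <<'E'
from h import *
from scipy.spatial.transform import Rotation as Ro
s=sense(); R=Ro.from_euler('xyz',s['tcp_rot']).as_matrix()
print((R.T@(np.array([647.7,104.9,162.0])-s['eef_pos'])/10).round(2)); w=wristf(); print(redpt(w),spokes(w)[:2])
w=grab_frame("scene"); print(redpt(w),spokes(w)[:2])
E
```

```text
clock: 18.02
eef_pos: [648.9, 105.8, 160.0]
tcp_rot: [-3.142, -0.0, -0.234]
contact_force: [0.4, -0.4, 0.2]
opening: 0.997
grasp_force: 0.0
[-0.09  0.11 -0.2 ]
[(array([202.9, 271.6]), np.int32(144), array([  3. , -86.8,   0. ]), np.float64(182.0))] (np.float64(70.80190058030452), np.int64(4767))
[(array([286.2, 245.2]), np.int32(6), array([  2.5, -83. ,   0. ]), np.float64(181.7))] (np.float64(71.7671430770073), np.int64(9001))
```

```bash

python3 -m jog '[{"x":-0.3,"y":0.15,"z":-0.3,"spin":0,"grip":0},{"x":-0.3,"y":0.15,"z":-1,"spin":0,"grip":0},{"x":0,"y":0,"z":-3,"spin":0,"grip":0},{"x":0,"y":0,"z":-4,"spin":0,"grip":0},{"x":0,"y":0,"z":-4,"spin":0,"grip":0},{"x":0,"y":0,"z":-4,"spin":0,"grip":0},{"x":-0.5,"y":-0.5,"z":-2,"spin":0,"grip":0},{"x":-2.2,"y":-1.9,"z":0,"spin":0,"grip":0},{"x":-2.5,"y":-2.2,"z":0,"spin":0,"grip":0},{"x":-2.5,"y":-2.3,"z":0,"spin":0,"grip":0},{"x":-2.5,"y":-2.3,"z":0,"spin":0,"grip":0},{"x":0,"y":0,"z":0,"spin":0,"grip":0},{"x":0,"y":0,"z":0,"spin":0,"grip":0},{"x":0,"y":0,"z":0,"spin":0,"grip":0},{"x":0,"y":0,"z":0,"spin":0,"grip":0}]'
python3 - <<'E'
from h import *
w=wristf(); K,R,t=cam(w); print("cam in wheel frame",F.T@(-R.T@t-HUB)); print(redpt(w),spokes(w)[:2])
im=warp(w,0,600); cv2.imwrite("pics/w8.png",im)
E
```

```text
clock: 19.37
eef_pos: [564.9, 216.6, 343.5]
tcp_rot: [3.142, -0.001, -0.235]
contact_force: [-0.3, -0.9, 0.0]
opening: 0.998
grasp_force: 0.0
cam in wheel frame [ -8.71842086 123.90219027 318.68239119]
[(array([288.7, 129.8]), np.int32(44), array([  0.5, -86.2,   0. ]), np.float64(180.3))] (np.float64(0.09337331340642066), np.int64(10478))
```

View pics/w8.png

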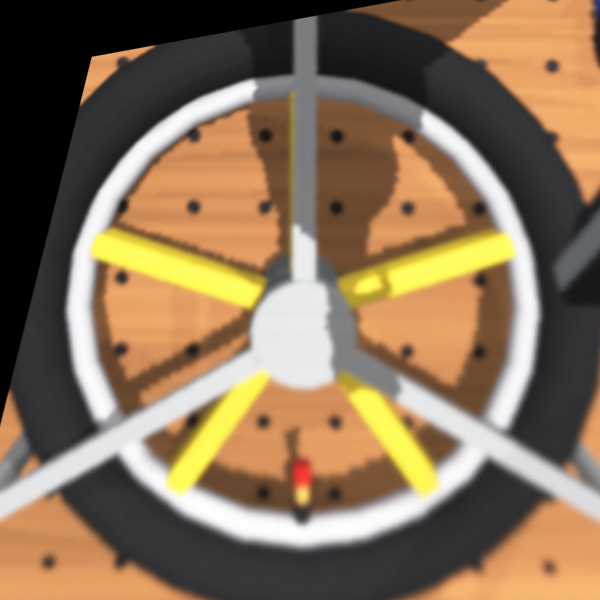

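The valve (x≈302) now lines up with the boss (303) and the 12 o'clock arm. The spoke ends are symmetric: (97,243)/(510,245) and (180,487)/(428,490).

```bash
python3 -c "
from rig import *
print(sign_off())"
```

```text
the job is handed in; nothing more can be done
None
```

Job handed in: the wheel was turned by pushing the spokes only. In the last wrist-camera check the valve sat at the lowest point, within about 1°, stem pointing at the hub and fingers clear, at 19.4 s of the 64 s allowed.

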